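Lift a fired beaker with the glazing tongs and hold it over the catch bowl

ROBOT

A 6-joint arm with a two-finger parallel gripper is mounted at the origin on the work surface. World frame = base frame: x ahead of the robot, y to its left, z up, the work surface at z = 0. Lengths are in m, angles in rad, forces in N, time in s.
With the tool pointing down it reaches from about 0.3 to 0.825 m from the base axis. Payload 5.4 kg.
Tool frame: the origin (TCP) lies midway between the tips of the shut fingers; the grasp point (between the pads) lies 19 mm behind it; z points along the fingers, x is the direction in which the jaws open and shut, and the axes are right-handed (so a half turn about z gives the same grasp; the last joint's range is limited). The gripper opens to 92 mm and grips with 3 to 60 N. Pads are 20 mm wide; open, the fingers measure 128 mm over their backs; the gripper's body (75 mm by 189 mm) begins 69 mm behind the grasp point.
Start: joints at [-1.485, 0.158, 1.597, -0, 1.386, -0.21], TCP at [0.168, -0.55, 0.215] pointing down, gripper open.
Joint ranges: [-2.91, 2.91], [-0.94, 2.29], [0.18, 2.7], [-1.29, 4.43], [0.17, 2.64], [-3, 3]. Speed limits (rad/s): [2.57, 2.57, 3.14, 3.14, 3.14, 3.14].

INTERFACE

Orientations are given as a rotation vector (axis times angle).
In Python, from workcell import robot, optics, hand_in gives the robot as it stands.
- The arm moves only by the shell command python3 -m handwheel 'ROWS' [OPENING] [FORCE]. ROWS is JSON, a list of rows, each an object with "linear": the shift along the world's x, y, z in mm, a list of three; "twist": the turn, a rotation vector about the world's x, y, z in rad, a list of three. In form: [{"linear": [tx, ty, tz], "twist": [ax, ay, az]}, ...]. A call has 1 to 20 rows; each row is the pose to reach, as a shift and turn from the pose measured when the call began; what a row does not reach only later rows make up. A row lasts 1/12 s, in which the tool goes at most 41.7 mm and 7.16 degrees, less where a joint would pass 70% of its speed; a pose out of reach is approached as far as the arm can. A call with a gripper value outside its range is refused whole. OPENING is the finger opening in mm, from 0 to 91.9, set as the call begins (- or left out, the last holds). The fingers move at their own pace and stop on an object; FORCE is the grip in N (left out, the last holds). Time passes only in rows, so rows that repeat a pose let the fingers close. It gives the time, the measured TCP pose, the force and the opening at its end, in the units of the state.
- robot.read_state(): the state, without advancing time (a new reading comes with each control period).
- optics.capture(name): name is "scene" or "side" or "wrist"; returns a dict with "pixels" (420x560x3 uint8, blue, green, red), "fov_y" (degrees; the focal length in pixels is half the picture's height over the tangent of half this angle, whatever the lens; pixels are square), "cx", "cy" (the principal point, pixels), "R" (3x3) and "t" (3): a world point X has camera coordinates R X + t. Camera axes: x right, y down, z forward; pixel columns grow to the right and rows downward; lengths in m; the calibration is good to about 2 mm. The wrist camera is an equidistant fisheye: a pixel r from the principal point sees the ray r / f radians off the axis. A picture is of the moment at which its call begins. There is no depth.
- hand_in(): hands the job in, once; it reports no verdict.
The state is a dict: "time": time; "qpos": joint angles; "qvel": joint speeds; "joint_efforts": joint torques, N m; "tcp_pos": TCP position; "tcp_rot": TCP orientation; "contact_force": force on the tool from outside, world axes, zero at the start; "wrist_torque": the same for the moment, N m; "finger_gap": finger opening in m.
Only numpy, scipy, OpenCV 4.12 (cv2) and the standard library are available. Lean on these libraries where they do the work, as an engineer would, in place of code of your own. Each camera call takes 0.05 s, during which the arm holds its last target. There are 200 camera calls.

TASK

Take the spring tongs off their hook on the tool rack, close them on the small handleless beaker that stands on the ware board, and carry it upright over the steel bowl, so that glaze could be poured over it. Do not touch the beaker with the gripper itself (finger marks repel glaze) and leave the other pots, the bowl and the other hanging tools where they are. Finish while still holding: the beaker stays gripped in the tongs, still and upright, wholly inside the outline of the bowl seen from above and clear above its rim.

Things in the scene. Friction and masses are not known exactly. Their poses are not given: they have to be found in the camera images.
- rack: Fixed pale-wood tool rack 460 mm wide, top of its rail 240 mm high. Origin on the table under the rail's middle; y along the rail. Three level brass hooks (6 mm bars) point to -x at y = -140, 0, 140 mm, top side 231 mm above the table; their ends, at x = -86, turn up to 239 mm. Tongs, paddle and loop tool hang on them in any order, at x = -52.
- tongs_grip (a point): Spring tongs hanging crown-up, arms down either side of the hook bar. Point midway between the black rubber finger grips, 38 mm below the crown's top. z up, x as the rack's, arms to +y and -y: squeeze along y. Grips: 20 mm wide in x, reaching 11 mm above to 23 mm below the point; width over them 44 mm open, about 34 closed on the beaker, 27 shut. About 110 g.
- tongs_tips (a point): Midway between the open jaws of the tongs, 115 mm below tongs_grip, fixed to the crown, same axes. Each arm ends in two blunt inward prongs, 24 mm apart in x, 5 mm thick. Gap between opposite prongs 87 mm open; 105 mm over the jaws. Closing on the beaker the prongs swing in and end 4 mm below this point.
- tong_left (a joint): How far each arm (both move alike) is turned in: 0 open, about 0.13 closed on the beaker, 0.24 rad shut. A spring opens them: finger force at the grips of about 3 to 4 N starts to close them, about 9 N brings them to the beaker, 15 to 25 N holds it well. They re-open as the fingers open, and stay held while the finger opening is under 43 mm.
- beaker_centre (a point): The small handleless unglazed clay beaker, 68 mm high, 45 mm across the foot, 55 mm across the rim, wall 3.5 mm, about 90 g; the point is on its axis half-way up (34 mm above its foot). z up. It stands on the ware board, in any of the three places in its row. A good height for the prongs is 35 to 45 mm above the foot.
- ware_board: Fixed wooden ware board 160 x 400 mm, 18 mm thick, lying on the table; origin at the middle of its underside, y along its length. Three pots stand in a row along it about 120 mm apart: beaker, mug, small bowl, in any order.
- bowl_rim (a point): Empty stainless steel bowl on the table, loose, 200 mm across the rim, 80 mm high; the point is the centre of its mouth at rim height. It stands to one side in front of the rack and the ware board to the other, either way round.
- mug_centre (a point): Clay mug with a handle, bystander, 72 mm across, 80 mm high, handle to its +y reaching some 30 mm further; the point is on its axis half-way up.
- pinch_bowl_centre (a point): Small clay bowl, bystander, 92 mm across the rim, 45 mm high; the point is on its axis half-way up.
- paddle_mid (a point): Wooden beating paddle 55 mm wide, 165 mm long, hanging by a steel eye, bystander; the point is 80 mm below its hook's top side.
- loop_tool_mid (a point): Trimming tool with wire loop 34 mm wide, 150 mm long, hanging by a steel eye, bystander; the point is 80 mm below its hook's top side.
- tall_bottle_mid (a point): Slim clay bottle, bystander, 68 mm across, 158 mm high; the point is half-way up.
- round_jar_mid (a point): Dark lidded clay jar, bystander, 88 mm across, 86 mm high; the point is half-way up.
Mind the look-alikes: they are no part of the job. Of the things shaped like the part that bears tongs_grip, the bare steel one is meant. What is shaped like the part that bears bowl_rim but yellow is not meant.

How it is judged:
On the way, in this order (a step that is already met when the one before it is completed fails the run):
1. the tongs are off the rack, held in the gripper (contact force between tongs and the fingers above 0.5 N and contact force between tongs and rack below 0.05 N and distance of tongs_grip from where it was at the start of the episode above 0.07 m), for 0.2 s.
2. the beaker is lifted off the board in the tongs (contact force between tongs and beaker above 0.5 N and height (world z) of beaker_centre above 0.072 m and contact force between beaker and ware_board below 0.05 N and contact force between tongs and the fingers above 0.5 N), for 0.2 s.
At the end, for the whole second after the job is handed in: The gripper holds the tongs and the tongs grip the beaker (more than 0.8 N), the beaker is still (under 30 mm/s) and upright within 17 degrees, its foot at least 8 mm above the bowl's rim, its axis within 73 mm of the bowl's centre, and neither beaker nor tongs touch the bowl or the rack (contact force between tongs and the fingers above 1 N and contact force between tongs and beaker above 0.8 N and z of beaker_centre in the frame of bowl_rim above 0.042 m and horizontal distance between beaker_centre and bowl_rim below 0.073 m and angle between beaker_centre's own z axis and vertical below 0.3 rad and linear speed of beaker below 0.03 m/s and contact force between each of beaker, tongs and steel_bowl below 0.05 N and contact force between tongs and rack below 0.05 N and angle between bowl_rim's own z axis and vertical below 0.1 rad); the arm keeps its last pose, push and grip.
It fails at once if the beaker is touched by the gripper or arm (contact force between beaker and the fingers above 0.3 N or contact force between beaker and the arm above 0.3 N).
It fails at once if another pot is displaced by more than 30 mm (distance of any of mug_centre, pinch_bowl_centre, tall_bottle_mid, round_jar_mid from where it was at the start of the episode above 0.03 m).
It fails at once if the steel bowl is displaced by more than 30 mm (distance of bowl_rim from where it was at the start of the episode above 0.03 m).
It fails at once if another hanging tool is knocked off or displaced by more than 60 mm (distance of any of paddle_mid, loop_tool_mid from where it was at the start of the episode above 0.06 m).
It also fails if it takes over 59 s, if anything falls off the work surface, if the arm or the gripper's body presses on something with over 40 N, if the wrist force passes 120 N, or if a joint passes its speed limit or range.

## Working session

There is one attempt and no reset: what is moved stays moved. The work goes in short steps, Python scripts to look and compute and a shell command to move; the robot and the scene stay as the last step left them, time stands still between calls to the robot, and variables do not carry over. Pictures are saved under pics/ and viewed, about 8 in all and at most 12, crops included, and the job is handed in when it is done.

```bash
mkdir -p pics; ls
cat > h.py <<'E'
import numpy as np, cv2, json
from workcell import robot, optics
def snap(name, fn):
    c=optics.capture(name); cv2.imwrite('pics/'+fn+'.png',np.array(c['pixels']))
    np.savez('pics/'+fn+'.npz',**{k:np.array(v) for k,v in c.items()}); return c
def load(fn): return dict(np.load('pics/'+fn+'.npz'))
def foc(c): return 210/np.tan(np.radians(float(c['fov_y']))/2)
def ray(c,u,v,fish=False):
    f=foc(c); x,y=u-c['cx'],v-c['cy']
    if fish:
        r=np.hypot(x,y)+1e-9; th=r/f; d=np.array([np.sin(th)*x/r,np.sin(th)*y/r,np.cos(th)])
    else: d=np.array([x/f,y/f,1.])
    R=c['R']; d=R.T@d; return -R.T@c['t'], d/np.linalg.norm(d)
def onz(c,u,v,z,fish=False):
    o,d=ray(c,u,v,fish); return o+d*(z-o[2])/d[2]
def proj(c,X,fish=False):
    p=c['R']@np.array(X)+c['t']; f=foc(c)
    if fish:
        r=np.hypot(p[0],p[1]); th=np.arctan2(r,p[2]); return c['cx']+f*th*p[0]/r, c['cy']+f*th*p[1]/r
    return c['cx']+f*p[0]/p[2], c['cy']+f*p[1]/p[2]
def tri(c1,p1,c2,p2,f1=False,f2=False):
    o1,d1=ray(c1,*p1,f1); o2,d2=ray(c2,*p2,f2)
    s=np.linalg.lstsq(np.c_[d1,-d2],o2-o1,rcond=None)[0]
    a,b=o1+s[0]*d1,o2+s[1]*d2; return (a+b)/2, np.linalg.norm(a-b)
E
python3 - <<'E'
from h import *
for n in ('scene','side','wrist'):
    c=snap(n,n+'0'); print(n,c['fov_y'],-np.array(c['R']).T@c['t'],np.array(c['R'])[2])
print(robot.read_state())
a=cv2.imread('pics/scene0.png');b=cv2.imread('pics/side0.png')
E
```

```text
pics
scene 50.82572711519006 [ 1.50292908 -0.58434097  1.08474663] [-0.693676    0.37265237 -0.61639583]
side 56.98659566560182 [0.11370291 0.76949877 0.77757863] [ 0.31504225 -0.75797293 -0.57116146]
wrist 65.70646984690485 [ 0.23577108 -0.52964139  0.3833834 ] [-0.24650933 -0.07379626 -0.96632668]
{'time': 0.15, 'qpos': array([-1.48513858e+00,  1.58910092e-01,  1.59791253e+00, -3.11613510e-06,
        1.38620295e+00, -2.10121199e-01]), 'qvel': array([ 0.00051128, -0.00184774, -0.00350448, -0.0005027 ,  0.00061268,
        0.00065293]), 'joint_efforts': array([ 7.96343829e-04, -3.85916519e+01, -3.22434139e+01,  7.00116483e-02,
        3.51479603e-02, -8.62077718e-05]), 'tcp_pos': array([ 0.16752958, -0.54955775,  0.21385708]), 'tcp_rot': array([-2.52366298e+00,  1.86922211e+00,  1.49260802e-03]), 'contact_force': array([-0.81314767,  0.68213197,  0.094933  ]), 'wrist_torque': array([ 0.01673478, -0.02737381, -0.03793311]), 'finger_gap': 0.0917418836070872}
```

View pics/scene0.png

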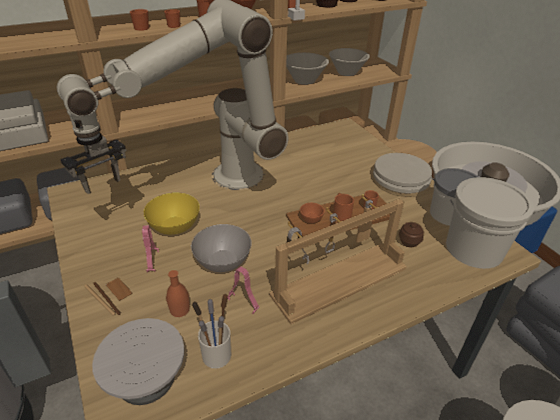

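View pics/side0.png

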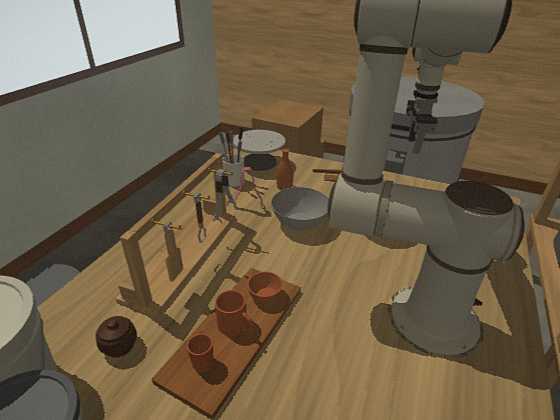

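Run:
```python
from h import *
a=cv2.imread('pics/scene0.png')[175:320,185:425];b=cv2.imread('pics/side0.png')[130:420,100:345]
A=cv2.resize(a,None,fx=3.3,fy=3.3,interpolation=cv2.INTER_CUBIC); cv2.imwrite('pics/cropA.png',A); 
B=cv2.resize(b,None,fx=2.05,fy=2.05,interpolation=cv2.INTER_CUBIC); cv2.imwrite('pics/cropB.png',B); print(A.shape,B.shape)
```

```text
(478, 792, 3) (594, 502, 3)
```

View pics/cropA.png

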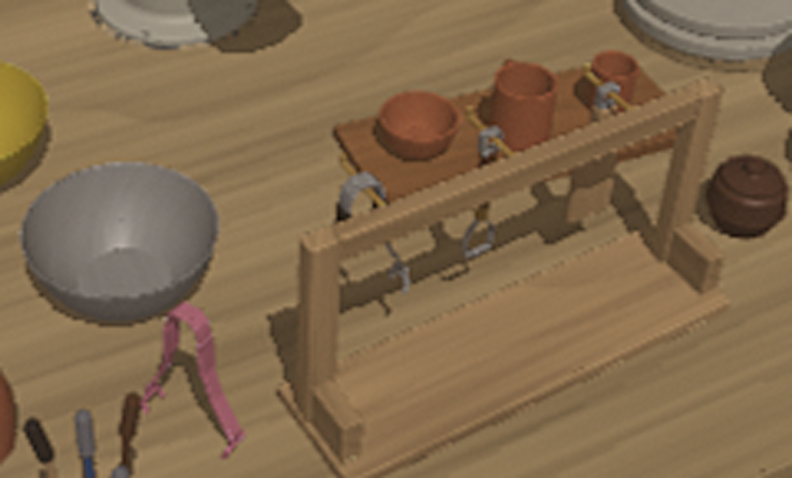

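View pics/cropB.png

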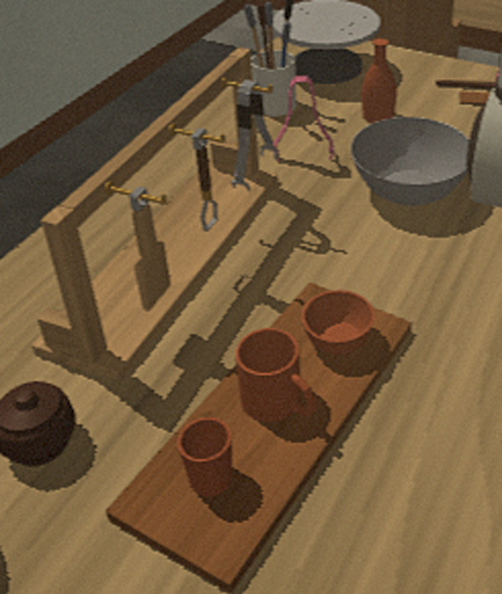

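```bash
cat > m.py <<'E'
from h import *
s=load('scene0');d=load('side0')
A=lambda x,y:(185+x/3.3,175+y/3.3)
B=lambda x,y:(100+x/2.05,130+y/2.05)
P={'tip_tongs':((343,157),(272,88),.237),'tip_loop':((470,108),(222,137),.237),'tip_pad':((588,65),(165,200),.237),
'crown':((362,180),(250,88),.245),
'beaker_rim':((613,68),(206,440),.086),'mug_rim':((525,80),(267,355),.098),'pinch_rim':((418,120),(338,318),.063),'bowl_rim':((120,208),(410,154),.08),
'rail_left':((318,238),(243,52),.24),'rail_right':((710,85),(62,214),.24)}
for k,(a,b,z) in P.items():
    p,e=tri(s,A(*a),d,B(*b)); print(k,p.round(4),round(e,4),'scene@z',onz(s,*A(*a),z).round(4),'side@z',onz(d,*B(*b),z).round(4))
E
python3 m.py
```

```text
tip_tongs [ 0.6213 -0.0887  0.232 ] 0.0058 scene@z [ 0.6296 -0.0904  0.237 ] side@z [ 0.6156 -0.0841  0.237 ]
tip_loop [0.6139 0.0527 0.234 ] 0.0023 scene@z [0.6181 0.051  0.237 ] side@z [0.6106 0.0555 0.237 ]
tip_pad [0.6033 0.1943 0.2329] 0.0053 scene@z [0.6098 0.1922 0.237 ] side@z [0.598  0.1965 0.237 ]
crown [ 0.6535 -0.0848  0.2272] 0.0027 scene@z [ 0.6725 -0.0946  0.245 ] side@z [ 0.6356 -0.0587  0.245 ]
beaker_rim [0.4601 0.3582 0.0797] 0.0034 scene@z [0.468  0.3534 0.086 ] side@z [0.4558 0.3607 0.086 ]
mug_rim [0.4515 0.2413 0.094 ] 0.0012 scene@z [0.4562 0.2383 0.098 ] side@z [0.4491 0.2439 0.098 ]
pinch_rim [0.4198 0.1217 0.055 ] 0.0034 scene@z [0.4299 0.117  0.063 ] side@z [0.4155 0.1274 0.063 ]
bowl_rim [ 0.4525 -0.2394  0.0828] 0.0147 scene@z [ 0.4409 -0.2414  0.08  ] side@z [ 0.4569 -0.2338  0.08  ]
rail_left [ 0.7108 -0.1604  0.2373] 0.0065 scene@z [ 0.7166 -0.1602  0.24  ] side@z [ 0.7067 -0.1596  0.24  ]
rail_right [0.6866 0.2721 0.2404] 0.0131 scene@z [0.6904 0.2776 0.24  ] side@z [0.682  0.2675 0.24  ]
```

Run:
```python
from h import *
from scipy.spatial.transform import Rotation as R
s=robot.read_state(); M=R.from_rotvec(s['tcp_rot']).as_matrix(); print(M.round(3)); x=M[:,0]; print(np.arctan2(x[1],x[0]), s['tcp_pos'])
```

```text
[[ 0.291 -0.957 -0.   ]
 [-0.957 -0.291  0.001]
 [-0.001 -0.    -1.   ]]
-1.2750165973451235 [ 0.16752958 -0.54955775  0.21385708]
```

```bash
R='x'; python3 -m handwheel '[{"linear":[0,0,80],"twist":[0,0,0]},{"linear":[0,0,80],"twist":[0,0,0]},{"linear":[392,465,120],"twist":[0,0,-0.236]},{"linear":[392,465,120],"twist":[0,0,-0.236]},{"linear":[392,465,120],"twist":[0,0,-0.236]},{"linear":[392,465,120],"twist":[0,0,-0.236]},{"linear":[392,465,120],"twist":[0,0,-0.236]},{"linear":[392,465,120],"twist":[0,0,-0.236]},{"linear":[392,465,120],"twist":[0,0,-0.236]},{"linear":[392,465,120],"twist":[0,0,-0.236]},{"linear":[392,465,120],"twist":[0,0,-0.236]},{"linear":[392,465,120],"twist":[0,0,-0.236]},{"linear":[392,465,120],"twist":[0,0,-0.236]},{"linear":[392,465,120],"twist":[0,0,-0.236]},{"linear":[392,465,120],"twist":[0,0,-0.236]},{"linear":[392,465,120],"twist":[0,0,-0.236]},{"linear":[392,465,120],"twist":[0,0,-0.236]},{"linear":[392,465,120],"twist":[0,0,-0.236]},{"linear":[392,465,120],"twist":[0,0,-0.236]},{"linear":[392,465,120],"twist":[0,0,-0.236]}]' 91.9 10
python3 - <<'E'
from h import *
c=snap('wrist','w1'); s=robot.read_state(); print(s['time'],s['tcp_pos'],s['qpos'])
for X in [(.655,-.085,.235),(.655,-.085,.197),(.613,-.09,.237),(.699,-.08,.24)]: print(proj(c,X,True))
cv2.imwrite('pics/w1b.png',cv2.resize(np.array(c['pixels']),None,fx=1.4,fy=1.4))
E
```

```text
time: 1.82
tcp_pos: [0.5591, -0.085, 0.3334]
tcp_rot: [-2.286, 2.154, 0.002]
contact_force: [-0.0, 0.0, -0.3]
finger_gap: 0.0919
1.8667 [ 0.55891339 -0.08545648  0.33355303] [-3.65930371e-01  8.35686426e-02  1.44684337e+00  9.03866362e-04
  1.61215922e+00  1.14629972e+00]
(np.float64(280.2948150813731), np.float64(98.23019351066408))
(np.float64(279.6009799888769), np.float64(101.86811214848642))
(np.float64(283.2817708712928), np.float64(149.52229543839718))
(np.float64(277.4430259061407), np.float64(44.74506265203806))
```

View pics/w1b.png

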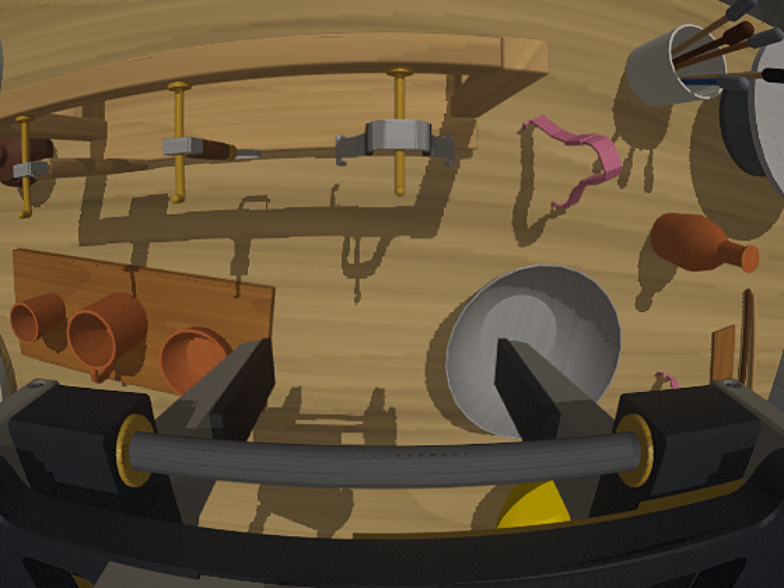

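Run:
```python
from h import *
c=load('w1'); q=lambda x,y,z:onz(c,x/1.4,y/1.4,z,True).round(4)
print('crown',q(398,136,.235)); print('tip',q(400,192,.237)); print('hookbase',q(400,72,.231)); print('tip mid',q(179,198,.237),'base',q(179,87,.231),'tip3',q(26,213,.237),q(24,120,.231))
print('jaws',q(341,148,.08),q(447,148,.08))
print('beaker',q(38,318,.086),'mug',q(105,335,.098),'bowl L,R',q(446,352,.08),q(620,345,.08),'T',q(545,265,.08),'B',q(515,436,.08))
```

```text
crown [ 0.6561 -0.0882  0.235 ]
tip [ 0.6233 -0.0913  0.237 ]
hookbase [ 0.6959 -0.0871  0.231 ]
tip mid [0.6157 0.0452 0.237 ] base [0.6873 0.0514 0.231 ] tip3 [0.6079 0.1813 0.237 ] [0.6784 0.1901 0.231 ]
jaws [ 0.657  -0.0403  0.08  ] [ 0.6633 -0.1375  0.08  ]
beaker [0.4685 0.327  0.086 ] mug [0.462  0.2125 0.098 ] bowl L,R [ 0.4649 -0.1538  0.08  ] [ 0.4796 -0.3495  0.08  ] T [ 0.5604 -0.2446  0.08  ] B [ 0.3666 -0.2441  0.08  ]
```

```bash
python3 -m handwheel '[{"linear":[40,-1,0],"twist":[0,0,0.008]},{"linear":[80,-2,0],"twist":[0,0,0.008]},{"linear":[97,-2,0],"twist":[0,0,0.008]},{"linear":[97,-2,0],"twist":[0,0,0.008]},{"linear":[97,-2,-30],"twist":[0,0,0.008]},{"linear":[97,-2,-60],"twist":[0,0,0.008]},{"linear":[97,-2,-90],"twist":[0,0,0.008]},{"linear":[97,-2,-120],"twist":[0,0,0.008]},{"linear":[97,-2,-145],"twist":[0,0,0.008]},{"linear":[97,-2,-157],"twist":[0,0,0.008]},{"linear":[97,-2,-157],"twist":[0,0,0.008]},{"linear":[97,-2,-157],"twist":[0,0,0.008]}]'
python3 - <<'E'
from h import *
c=snap('wrist','w2');e=snap('side','s2')
a=cv2.resize(c['pixels'][20:300,130:430],None,fx=1.6,fy=1.6); b=cv2.resize(e['pixels'][130:290,150:290],None,fx=2.8,fy=2.8); print(a.shape,b.shape)
cv2.imwrite('pics/v2.png',np.hstack([a[:448,:480],b[:448,:320]]))
E
```

```text
time: 2.87
tcp_pos: [0.6556, -0.0883, 0.1774]
tcp_rot: [-2.293, 2.147, 0.001]
contact_force: [0.0, -1.6, 0.1]
finger_gap: 0.0919
(448, 480, 3) (448, 392, 3)
```

View pics/v2.png

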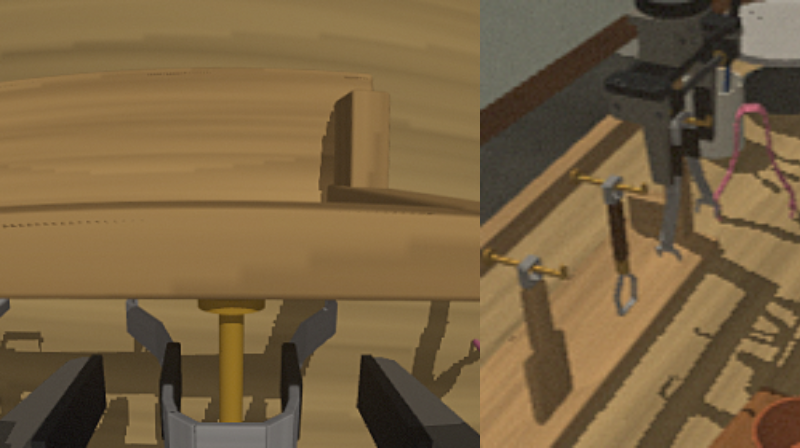

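```bash
python3 -m handwheel '[{"linear":[0,0,0],"twist":[0,0,0]},{"linear":[0,0,0],"twist":[0,0,0]},{"linear":[0,0,0],"twist":[0,0,0]},{"linear":[0,0,0],"twist":[0,0,0]},{"linear":[0,0,0],"twist":[0,0,0]},{"linear":[0,0,0],"twist":[0,0,0]},{"linear":[0,0,0],"twist":[0,0,0]},{"linear":[0,0,0],"twist":[0,0,0]},{"linear":[0,0,0],"twist":[0,0,0]},{"linear":[0,0,0],"twist":[0,0,0]}]' 40 20
```

```text
time: 3.8
tcp_pos: [0.6568, -0.0882, 0.1791]
tcp_rot: [-2.292, 2.145, -0.003]
contact_force: [0.9, 0.1, -1.2]
finger_gap: 0.0404
```

```bash
python3 -m handwheel '[{"linear":[0,0,8],"twist":[0,0,0]},{"linear":[0,0,16],"twist":[0,0,0]},{"linear":[0,0,24],"twist":[0,0,0]},{"linear":[0,0,28],"twist":[0,0,0]},{"linear":[0,0,28],"twist":[0,0,0]},{"linear":[-20,-1,28],"twist":[0,0,0]},{"linear":[-45,-3,28],"twist":[0,0,0]},{"linear":[-75,-4,28],"twist":[0,0,0]},{"linear":[-105,-6,40],"twist":[0,0,0]},{"linear":[-135,-8,60],"twist":[0,0,0]},{"linear":[-165,-9,90],"twist":[0,0,0]},{"linear":[-190,-10,120],"twist":[0,0,0]},{"linear":[-190,-10,120],"twist":[0,0,0]},{"linear":[-190,-10,120],"twist":[0,0,0]},{"linear":[-190,-10,120],"twist":[0,0,0]}]'
python3 - <<'E'
from h import *
c=snap('wrist','w3');e=snap('side','s3')
a=cv2.resize(c['pixels'],None,fx=.8,fy=.8); b=cv2.resize(e['pixels'][60:290,180:340],None,fx=2,fy=2); print(a.shape,b.shape)
o=np.zeros((460,768,3),np.uint8); o[:336,:448]=a; o[:460,448:]=b; cv2.imwrite('pics/v3.png',o)
E
```

```text
time: 5.05
tcp_pos: [0.4668, -0.0981, 0.2985]
tcp_rot: [-2.292, 2.146, -0.003]
contact_force: [-0.3, 0.4, -1.5]
finger_gap: 0.0399
(336, 448, 3) (460, 320, 3)
```

View pics/v3.png

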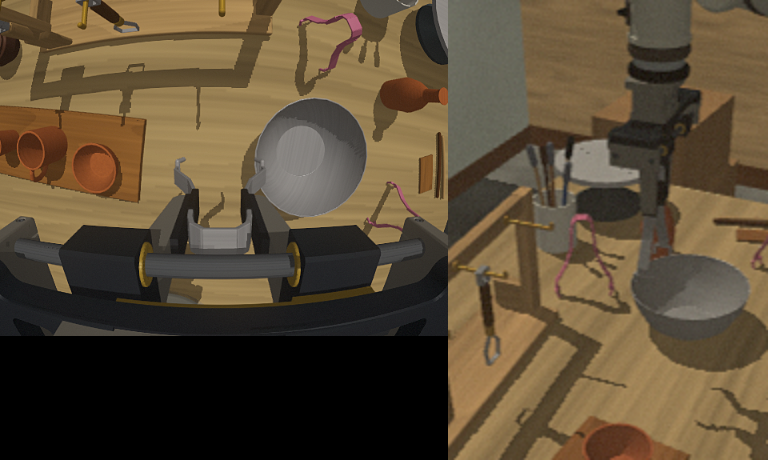

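```bash
python3 -m handwheel '[{"linear":[-5,35,0],"twist":[0,0,0.117]},{"linear":[-5,70,0],"twist":[0,0,0.233]},{"linear":[-5,105,0],"twist":[0,0,0.35]},{"linear":[-5,140,0],"twist":[0,0,0.467]},{"linear":[-5,175,0],"twist":[0,0,0.583]},{"linear":[-5,210,0],"twist":[0,0,0.7]},{"linear":[-5,245,0],"twist":[0,0,0.817]},{"linear":[-5,280,0],"twist":[0,0,0.933]},{"linear":[-5,315,0],"twist":[0,0,1.05]},{"linear":[-5,350,0],"twist":[0,0,1.167]},{"linear":[-5,375,0],"twist":[0,0,1.283]},{"linear":[-5,390,0],"twist":[0,0,1.4]},{"linear":[-5,390,0],"twist":[0,0,1.4]},{"linear":[-5,390,0],"twist":[0,0,1.4]},{"linear":[-5,390,0],"twist":[0,0,1.4]}]'
python3 - <<'E'
from h import *
c=snap('wrist','w4');e=snap('side','s4')
a=cv2.resize(c['pixels'],None,fx=.8,fy=.8); b=cv2.resize(e['pixels'][60:420,100:340],None,fx=1.45,fy=1.45); print(a.shape,b.shape)
o=np.zeros((540,800,3),np.uint8); o[:336,:448]=a; h,w=b.shape[:2]; o[:h,448:448+w]=b; cv2.imwrite('pics/v4.png',o)
E
```

```text
time: 6.4
tcp_pos: [0.4615, 0.2916, 0.2959]
tcp_rot: [3.136, -0.168, -0.006]
contact_force: [-0.4, -0.1, -0.6]
finger_gap: 0.0398
(336, 448, 3) (522, 348, 3)
```

View pics/v4.png

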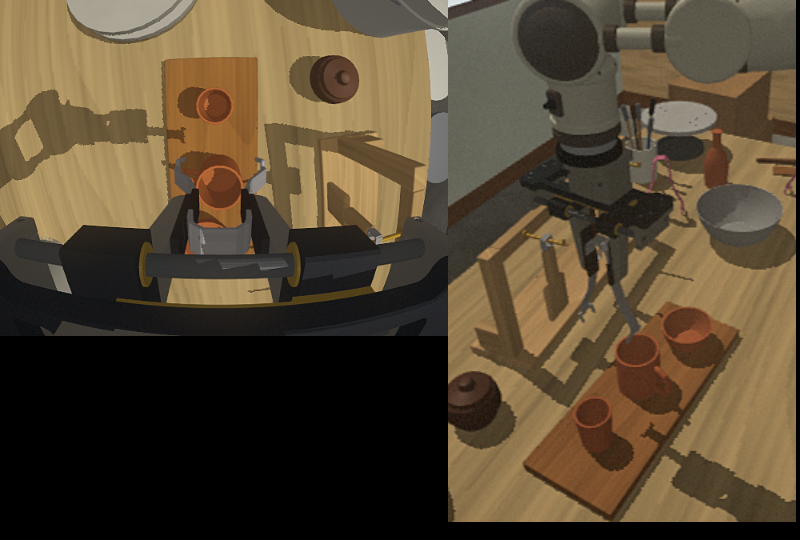

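Run:
```python
from h import *
c=load('w4'); im=c['pixels']
q=lambda x,y,z:onz(c,x/.8,y/.8,z,True).round(4)
print('rim',q(214,104,.086),'L',q(197,104,.086),'R',q(232,104,.086),'T',q(214,87,.086),'B',q(214,122,.086))
# beaker mask vs board: print hsv samples
hsv=cv2.cvtColor(im,cv2.COLOR_BGR2HSV)
print([hsv[int(y/.8),int(x/.8)].tolist() for x,y in [(214,104),(225,104),(214,75),(240,140),(214,118)]])
s=robot.read_state(); z=s['tcp_pos'][2]-.096
print('tipsL,R',q(177,165,z),q(267,163,z), 'prongs',q(185,170,z),q(262,166,z), q(181,160,z))
crop=cv2.resize(im[80:260,190:360],None,fx=3.3,fy=3.3,interpolation=cv2.INTER_CUBIC); cv2.imwrite('pics/v5.png',crop); print(crop.shape)
```

```text
rim [0.4594 0.3607 0.086 ] L [0.435  0.3635 0.086 ] R [0.4853 0.358  0.086 ] T [0.4621 0.3853 0.086 ] B [0.4566 0.3345 0.086 ]
[[11, 178, 113], [11, 180, 109], [15, 172, 153], [15, 175, 153], [10, 176, 97]]
tipsL,R [0.4163 0.3025 0.2007] [0.5112 0.2947 0.2007] prongs [0.4241 0.2962 0.2007] [0.5057 0.2919 0.2007] [0.4213 0.3074 0.2007]
(594, 561, 3)
```

View pics/v5.png

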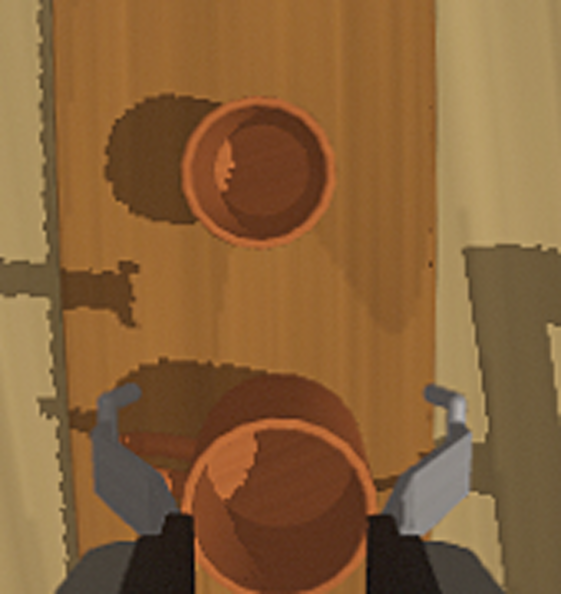

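Run:
```python
from h import *
c=load('w4'); q=lambda x,y,z:onz(c,190+x/3.3,80+y/3.3,z,True).round(4)
print('rim',q(258,172,.086),q(183,172,.086),q(333,172,.086),q(258,98,.086),q(258,247,.086))
for z in (.19,.2,.21): print(z,'prong L',q(137,392,z),'R',q(427,392,z),'outerL',q(95,430,z),q(470,430,z))
print(robot.read_state()['tcp_pos'])
```

```text
rim [0.46   0.3581 0.086 ] [0.4338 0.3611 0.086 ] [0.4861 0.3554 0.086 ] [0.4628 0.3842 0.086 ] [0.4571 0.3317 0.086 ]
0.19 prong L [0.4242 0.3057 0.19  ] R [0.5005 0.2977 0.19  ] outerL [0.4114 0.2966 0.19  ] [0.5114 0.2861 0.19  ]
0.2 prong L [0.4258 0.3078 0.2   ] R [0.4994 0.3    0.2   ] outerL [0.4135 0.299  0.2   ] [0.5098 0.2889 0.2   ]
0.21 prong L [0.4274 0.3099 0.21  ] R [0.4982 0.3024 0.21  ] outerL [0.4156 0.3015 0.21  ] [0.5083 0.2917 0.21  ]
[0.46178135 0.29121937 0.29665705]
```

```bash
python3 -m handwheel '[{"linear":[-1,25,0],"twist":[0,0,0]},{"linear":[-1.5,50,0],"twist":[0,0,0]},{"linear":[-1.5,67,0],"twist":[0,0,0]},{"linear":[-1.5,67,0],"twist":[0,0,0]},{"linear":[-1.5,67,-20],"twist":[0,0,0]},{"linear":[-1.5,67,-40],"twist":[0,0,0]},{"linear":[-1.5,67,-60],"twist":[0,0,0]},{"linear":[-1.5,67,-80],"twist":[0,0,0]},{"linear":[-1.5,67,-100],"twist":[0,0,0]},{"linear":[-1.5,67,-115],"twist":[0,0,0]},{"linear":[-1.5,67,-127],"twist":[0,0,0]},{"linear":[-1.5,67,-135],"twist":[0,0,0]},{"linear":[-1.5,67,-138],"twist":[0,0,0]},{"linear":[-1.5,67,-138],"twist":[0,0,0]},{"linear":[-1.5,67,-138],"twist":[0,0,0]}]'
python3 - <<'E'
from h import *
c=snap('wrist','w6');e=snap('side','s6')
a=cv2.resize(c['pixels'][20:300,140:420],None,fx=1.5,fy=1.5); b=cv2.resize(e['pixels'][180:420,100:300],None,fx=1.9,fy=1.9); print(a.shape,b.shape)
o=np.zeros((460,800,3),np.uint8); o[:420,:420]=a; h,w=b.shape[:2]; o[:h,420:420+w]=b[:,:380]; cv2.imwrite('pics/v6.png',o)
E
```

```text
time: 7.75
tcp_pos: [0.4609, 0.3583, 0.1596]
tcp_rot: [-3.137, 0.169, 0.002]
contact_force: [-0.7, -0.2, -1.2]
finger_gap: 0.0404
(420, 420, 3) (456, 380, 3)
```

View pics/v6.png

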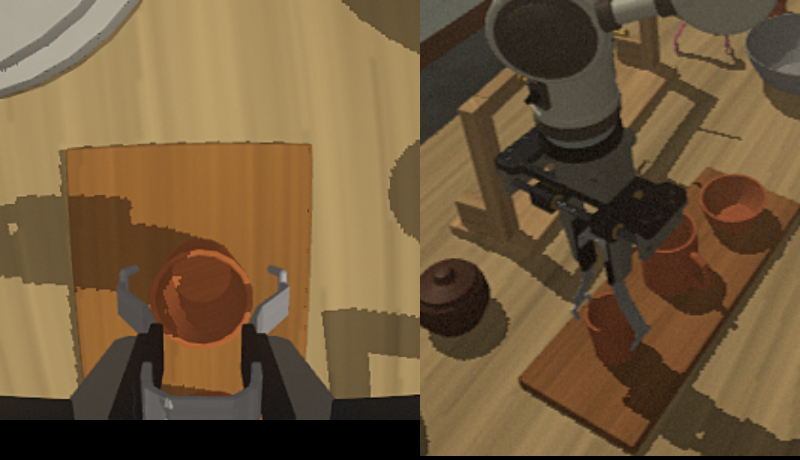

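```bash
python3 -m handwheel '[{"linear":[0,0,0],"twist":[0,0,0]},{"linear":[0,0,0],"twist":[0,0,0]},{"linear":[0,0,0],"twist":[0,0,0]},{"linear":[0,0,0],"twist":[0,0,0]},{"linear":[0,0,0],"twist":[0,0,0]},{"linear":[0,0,0],"twist":[0,0,0]},{"linear":[0,0,0],"twist":[0,0,0]},{"linear":[0,0,0],"twist":[0,0,0]},{"linear":[0,0,0],"twist":[0,0,0]},{"linear":[0,0,0],"twist":[0,0,0]}]' 15 21
```

```text
time: 8.68
tcp_pos: [0.4612, 0.3586, 0.1601]
tcp_rot: [-3.136, 0.168, -0.0]
contact_force: [0.6, 0.6, 1.2]
finger_gap: 0.0345
```

```bash
python3 -m handwheel '[{"linear":[0,0,5],"twist":[0,0,0]},{"linear":[0,0,15],"twist":[0,0,0]},{"linear":[0,0,30],"twist":[0,0,0]},{"linear":[0,0,45],"twist":[0,0,0]},{"linear":[0,0,65],"twist":[0,0,0]},{"linear":[0,0,85],"twist":[0,0,0]},{"linear":[0,0,105],"twist":[0,0,0]},{"linear":[0,0,125],"twist":[0,0,0]},{"linear":[0,0,135],"twist":[0,0,0]},{"linear":[0,0,140],"twist":[0,0,0]},{"linear":[0,0,140],"twist":[0,0,0]},{"linear":[0,0,140],"twist":[0,0,0]}]'
python3 - <<'E'
from h import *
c=snap('wrist','w7');e=snap('side','s7')
a=cv2.resize(c['pixels'][20:300,140:420],None,fx=1.5,fy=1.5); b=cv2.resize(e['pixels'][120:420,100:350],None,fx=1.5,fy=1.5); print(a.shape,b.shape)
o=np.zeros((460,800,3),np.uint8); o[:420,:420]=a; h,w=b.shape[:2]; o[:h,420:420+w]=b; cv2.imwrite('pics/v7.png',o)
E
```

```text
time: 9.68
tcp_pos: [0.4608, 0.3584, 0.2991]
tcp_rot: [3.137, -0.168, -0.002]
contact_force: [0.4, -0.4, -2.0]
finger_gap: 0.0339
(420, 420, 3) (450, 375, 3)
```

View pics/v7.png

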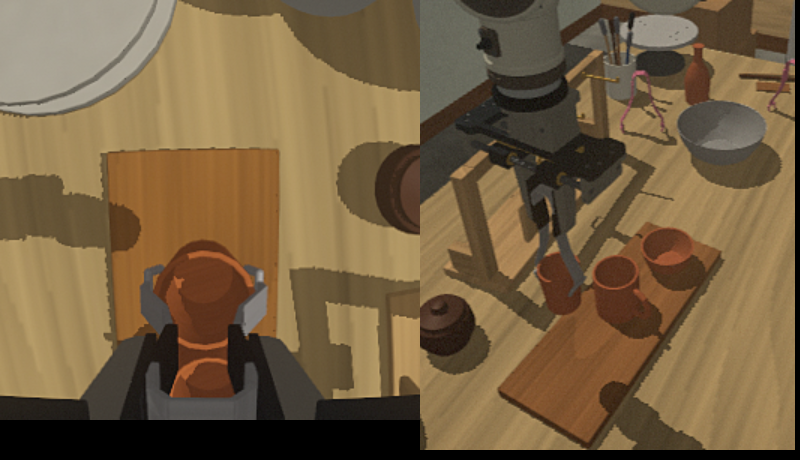

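```bash
python3 -m handwheel '[{"linear":[0,-5,0],"twist":[0,0,0]},{"linear":[0,-15,0],"twist":[0,0,0]},{"linear":[0,-30,0],"twist":[0,0,0]},{"linear":[0,-50,0],"twist":[0,0,0]},{"linear":[0,-75,0],"twist":[0,0,0]},{"linear":[0,-100,0],"twist":[0,0,0]},{"linear":[0,-125,0],"twist":[0,0,0]},{"linear":[0,-150,0],"twist":[0,0,0]},{"linear":[0,-175,0],"twist":[0,0,0]},{"linear":[0,-200,0],"twist":[0,0,0]},{"linear":[0,-225,0],"twist":[0,0,0]},{"linear":[0,-250,0],"twist":[0,0,0]},{"linear":[0,-275,0],"twist":[0,0,0]},{"linear":[0,-300,0],"twist":[0,0,0]},{"linear":[0,-320,0],"twist":[0,0,0]},{"linear":[0,-335,0],"twist":[0,0,0]},{"linear":[0,-345,0],"twist":[0,0,0]},{"linear":[0,-350,0],"twist":[0,0,0]},{"linear":[0,-350,0],"twist":[0,0,0]}]'
python3 - <<'E'
from h import *
c=load('w3'); q=lambda x,y:onz(c,x/.8,y/.8,.08,True)
L,R,T,B=q(256,160),q(366,152),q(318,98),q(302,217); print(L,R,T,B,(T+B)/2,(L+R)/2)
E
```

```text
time: 11.37
tcp_pos: [0.4603, 0.0075, 0.2981]
tcp_rot: [3.136, -0.171, -0.005]
contact_force: [0.4, 0.2, -1.4]
finger_gap: 0.034
[ 0.45520911 -0.15627119  0.08      ] [ 0.48373792 -0.34753071  0.08      ] [ 0.5605856  -0.24556159  0.08      ] [ 0.36246883 -0.24678982  0.08      ] [ 0.46152722 -0.24617571  0.08      ] [ 0.46947352 -0.25190095  0.08      ]
```

```bash
python3 -m handwheel '[{"linear":[0,-5,0],"twist":[0,0,0]},{"linear":[0,-15,0],"twist":[0,0,0]},{"linear":[1,-30,0],"twist":[0,0,0]},{"linear":[1,-50,0],"twist":[0,0,0]},{"linear":[1,-75,0],"twist":[0,0,0]},{"linear":[2,-100,0],"twist":[0,0,0]},{"linear":[2,-125,0],"twist":[0,0,0]},{"linear":[3,-150,0],"twist":[0,0,0]},{"linear":[3,-175,0],"twist":[0,0,0]},{"linear":[3,-200,0],"twist":[0,0,0]},{"linear":[3,-222,0],"twist":[0,0,0]},{"linear":[3,-240,-5],"twist":[0,0,0]},{"linear":[3,-250,-10],"twist":[0,0,0]},{"linear":[3,-255,-15],"twist":[0,0,0]},{"linear":[3,-257,-20],"twist":[0,0,0]},{"linear":[3,-257,-20],"twist":[0,0,0]},{"linear":[3,-257,-20],"twist":[0,0,0]},{"linear":[3,-257,-20],"twist":[0,0,0]},{"linear":[3,-257,-20],"twist":[0,0,0]},{"linear":[3,-257,-20],"twist":[0,0,0]}]'
python3 - <<'E'
from h import *
c=snap('scene','c8');e=snap('side','s8')
a=cv2.resize(c['pixels'][80:320,120:320],None,fx=2,fy=2); b=cv2.resize(e['pixels'][60:300,180:380],None,fx=2,fy=2)
cv2.imwrite('pics/v8.png',np.hstack([a,b])); s=robot.read_state(); print(s['tcp_pos'],s['qvel'].round(4),s['finger_gap'])
E
```

```text
time: 13.03
tcp_pos: [0.4636, -0.2491, 0.2786]
tcp_rot: [3.136, -0.169, -0.004]
contact_force: [0.5, -0.2, -1.7]
finger_gap: 0.0341
[ 0.4634682  -0.24931121  0.27846315] [-0.0028  0.003  -0.0007  0.0003 -0.001  -0.0005] 0.034226996606906326
```

View pics/v8.png

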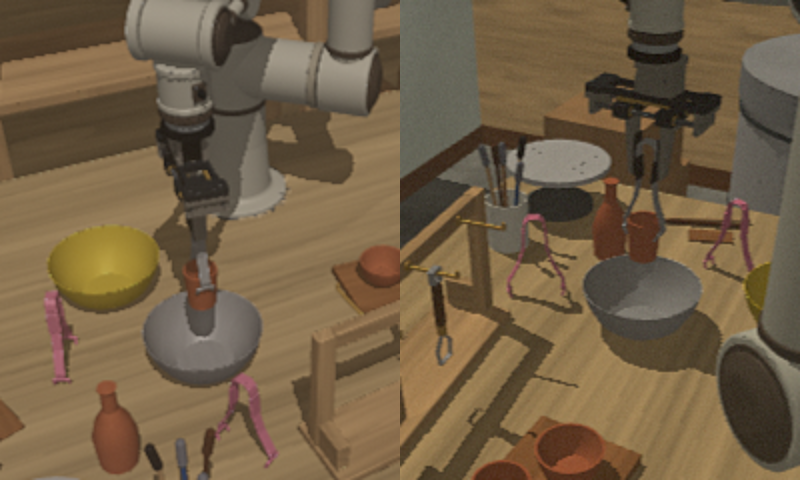

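Run:
```python
from h import *
from workcell import hand_in
p,e=tri(load('c8'),(120+202/2,80+285/2),load('s8'),(180+243/2,60+238/2)); print(p,e)
d=np.hypot(p[0]-.464,p[1]+.249); print(d)
if d<.04 and p[2]>.14: hand_in(); print('handed in', robot.read_state()['finger_gap'])
```

```text
[ 0.46291564 -0.24685723  0.1686321 ] 0.003683934517771232
0.0024015167631063717
the job is handed in; nothing more can be done
the job is handed in; nothing more can be done
```

I took the bare-steel tongs off their hook, closed them on the beaker with about 21 N, and carried it over the steel bowl. The job is handed in with the beaker still held there.

**Last checks:**
- **Position:** the two fixed cameras put the beaker's centre about 2 mm from the bowl's axis, at a height of about 0.169 m. That leaves its foot about 55 mm above the bowl's rim.
- **Grip:** the finger opening held steady at 34 mm and the arm was nearly still (joint speeds under 0.004 rad/s). The robot's clock was at about 13 s.
- **Appearance:** in both views the beaker looks upright in the jaws. The neighbouring pots, the bowl and the hanging tools in view look undisturbed.

**Not checked or in disagreement:**
- I judged the upright angle and the undisturbed pots and tools by eye, not by measurement.
- I had no direct reading of the force between the tongs and the beaker.
- The position estimates for the bowl from different views disagreed by up to about 15 mm, well inside the 73 mm allowed.
- Handing in printed "the job is handed in; nothing more can be done" and gave no verdict, so I could not read the state afterwards.

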